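Make up the drinks-finishing caddy for the coffee counter

ROBOT

A 6-joint arm with a two-finger parallel gripper is mounted at the origin on a cart in front of the work surface, level with it; the furniture and walls round the work are solid. World frame = base frame: x ahead of the robot, y to its left, z up, the work surface at z = 0. Lengths are in m, angles in degrees, forces in N, time in s.
With the tool pointing down it reaches from about 0.35 to 0.975 m from the base axis. Payload 17.4 kg.
Tool frame: the origin (TCP) lies at the very end of the fingers, on their centre line; the grasp point (between the pads) lies 19 mm behind it; z points along the fingers, y is the line along which they close (so a half turn about z gives the same grasp; the last joint's range is limited). The gripper opens to 85 mm and grips with 20 to 120 N. Pads are 22 mm wide; open, the fingers measure 114 mm over their backs; the gripper's body (76 mm by 85 mm) begins 54 mm behind the grasp point. The pads swing forward as they close: fully open they stand 13 mm farther back than shut.
Start: joints at [-65.993, 6.646, 82.598, -0, 90.757, -2.166], TCP at [0.298, -0.606, 0.231] pointing down, gripper open.
Joint ranges: [-162.19, 162.19], [-47.58, 125.68], [4.15, 143.07], [-65.23, 245.23], [0.69, 171.88], [-170.13, 170.13]. Speed limits (degrees/s): [108.29, 108.29, 127.2, 180, 180, 180].

INTERFACE

Orientations are given as [roll, pitch, yaw] about the fixed x, y, z axes, in that order (R = Rz(yaw) Ry(pitch) Rx(roll)).
In Python, from cell import arm, read_camera gives the robot as it stands.
- The arm moves only by the tool move_arm, never from a script. Its argument "commands" is a list that holds one entry, the list of rows, each a list of 5 numbers: the closure in counts, from 0 (fully open) to 255 (shut), then the shift along the tool's x, y, z in m, then the turn about the tool's z in rad. A call has 1 to 8 rows; each row shifts and turns the commanded pose from where the row before left it, along the tool's axes as they then stand; what a row does not reach is not made up. A row lasts 1/8 s, in which the tool goes at most 62.5 mm and 10.7 degrees, less where a joint would pass 70% of its speed; a pose out of reach is approached as far as the arm can. A call is refused whole if a number of a shift passes 0.0625 or a number of a turn 0.188, either way. A call with a gripper value outside its range is refused whole. The fingers move at their own pace and stop on an object; the grip force is fixed at half the most. Time passes only in rows, so rows that do not move let the fingers close. It gives the time, the measured TCP pose, the force, the opening and the grip force at its end, in the units of the state.
- arm.state(): the state, without advancing time (a new reading comes with each control period).
- read_camera(name): name is "scene" or "top"; returns a dict with "image" (480x640x3 uint8, red, green, blue), "depth" (480x640 float32, m along the optical axis (not along the pixel's ray), 0 where there is no reading), "K" (3x3 intrinsics, pixels), "rvec" (rotation vector, rad) and "tvec" (3), from world to camera coordinates, as OpenCV has them. Camera axes: x right, y down, z forward; pixel columns grow to the right and rows downward; lengths in m; the calibration is good to about 2 mm. A picture is of the moment at which its call begins.
- arm.finish_job(): hands the job in; it is judged then, once.
The state is a dict: "time": time; "joint_pos": joint angles; "qd": joint speeds; "joint_torque": joint torques, N m; "eef_pos": TCP position; "tool_rot": TCP orientation; "force": force on the tool from outside, world axes, zero at the start; "moment": the same for the moment, N m; "opening": finger opening in m; "grasp_force": force on a finger pad.
Only numpy, scipy, OpenCV 4.12 (cv2) and the standard library are available. Lean on these libraries where they do the work, as an engineer would, in place of code of your own. Each camera call takes 0.05 s, during which the arm holds its last target. There are 200 camera calls.

TASK

Make up the coffee counter's finishing caddy, the oak tray with three cups and a black pen rest: stand the red-lidded shaker in the red cup, the grey-lidded shaker in the white cup and the brown sauce bottle in the dark steel cup, and lay the black-capped marker along the pen rest. Every jar and bottle must end upright on the bottom of its cup; set things down, do not drop them. Leave the wooden pepper mill and the blue-ended biro, which belong to the kitchen and the till, where they are.

Things in the scene. Friction and masses are not known exactly. Their poses are not given: they have to be found in the camera images.
- cinnamon: Cinnamon shaker: clear spice jar with a red round screw lid, 97 mm tall, 0.11 kg; the lid, 45 mm across, is its top 20 mm, the body below is square with rounded corners, 47 mm (54 mm over the corners). Stands on the open worktop at the left (not the spare at the very back under the shelf). Origin: centre of its underside, z up.
- cocoa_shaker: Cocoa shaker: clear spice jar with a pale grey round lid, 109 mm tall, 0.11 kg; the lid, 44 mm across, is its top 20 mm, the body below is square with rounded corners, 44 mm (52 mm over the corners). Stands on the open worktop at the left (not the spare at the very back under the shelf). Origin: centre of its underside, z up.
- choc_sauce: Chocolate sauce squeeze bottle: dark brown, round, with a red nozzle; 59 mm across, 192 mm tall, about 0.5 kg. The body is straight to 110 mm height and narrows to 22 mm at 150 mm; above sit a cap 27 mm across, from 150 to 174 mm, and a thin nozzle. Stands on the worktop at the left. Origin: centre of its underside, z up.
- marker: White marker pen with a black cap lying on the worktop near its front edge, 135 mm long, 17 mm wide, 16 mm high. Origin: middle of its underside; its own y axis runs along the pen.
- pepper_mill: Wooden pepper mill, 58 mm across, 170 mm tall, standing among the shakers. Not for the caddy: leave it. Origin: centre of its underside, z up. (A shelf hangs over the back of the worktop: its front edge is 700 mm ahead of the robot's axis, 255 to 305 mm above the worktop.)
- biro: White biro with blue ends lying near the marker, 145 mm long, 11 mm wide, 9 mm high. Not for the caddy: leave it. Origin: middle of its underside; its own y axis runs along the pen.
- cup_red: Red cup fixed on the caddy. Its origin is the centre of its underside, which stands 12 mm above the worktop on the caddy's oak tray; z up. The inner floor is 4 mm above the origin, the rim 55 mm above it; inside 70 mm across at the floor and 74 mm at the rim, outside 80 mm across at the rim.
- cup_white: White cup fixed on the caddy. Its origin is the centre of its underside, which stands 12 mm above the worktop on the caddy's oak tray; z up. The inner floor is 4 mm above the origin, the rim 55 mm above it; inside 70 mm across at the floor and 74 mm at the rim, outside 80 mm across at the rim.
- cup_steel: Dark-grey steel cup fixed on the caddy. Its origin is the centre of its underside, which stands 12 mm above the worktop on the caddy's oak tray; z up. The inner floor is 4 mm above the origin, the rim 55 mm above it; inside 78 mm across at the floor and 82 mm at the rim, outside 88 mm across at the rim. The three cups stand in a row, centres 95 mm apart, in any order.
- pen_rest: Long black trough fixed on the caddy's tray (oak, 180 x 300 mm, fixed, lip 20 mm high) in front of the cups; outside 42 x 168 x 12 mm, inside 36 x 162 mm, floor 3 mm above the origin. Origin: centre of its underside, 12 mm above the worktop; y runs along it and along the row of cups, x points to that row, 85 mm off. The marker may lie either way round.
Mind the look-alikes: they are no part of the job. Leave any purple or yellow look-alike of the cinnamon alone.

How it is judged (in metres and radians):
At the end, for the whole second after the job is handed in: Jars and bottle in their own cups: within 15 mm of centre, underside under 10 mm above the cup's, tilt under 0.12 rad. Marker in the rest: 19 mm across, 18 mm along, 0.15 rad, under 21 mm above its underside. All at rest. Mill upright (0.15 rad) and biro within 30 mm of their starts (horizontal distance between cinnamon and cup_red below 0.015 m and z of cinnamon in the frame of cup_red between -0.002 and 0.01 m and angle between each of cinnamon, cocoa_shaker, choc_sauce's own z axis and vertical below 0.12 rad and linear speed of each of cinnamon, cocoa_shaker, choc_sauce, marker below 0.03 m/s and horizontal distance between cocoa_shaker and cup_white below 0.015 m and z of cocoa_shaker in the frame of cup_white between -0.002 and 0.01 m and horizontal distance between choc_sauce and cup_steel below 0.015 m and z of choc_sauce in the frame of cup_steel between -0.002 and 0.01 m and x of marker in the frame of pen_rest between -0.019 and 0.019 m and y of marker in the frame of pen_rest between -0.018 and 0.018 m and z of marker in the frame of pen_rest between -0.002 and 0.021 m and angle between the y axis of marker and the y axis of pen_rest, either way round below 0.15 rad and distance of each of pepper_mill, biro from where it was at the start of the episode below 0.03 m and angle between pepper_mill's own z axis and vertical below 0.15 rad); the robot touches nothing.
It fails at once if the pepper mill is moved more than 30 mm or tipped over (distance of pepper_mill from where it was at the start of the episode above 0.03 m or angle between pepper_mill's own z axis and vertical above 0.4 rad).
It fails at once if the biro is moved more than 30 mm (distance of biro from where it was at the start of the episode above 0.03 m).
It fails at once if a jar, the bottle or the marker is dropped (falls free by more than about 20 mm) ((contact force between the fingers and cinnamon below 0.05 N and linear speed of cinnamon above 0.65 m/s) or (contact force between the fingers and cocoa_shaker below 0.05 N and linear speed of cocoa_shaker above 0.65 m/s) or (contact force between the fingers and choc_sauce below 0.05 N and linear speed of choc_sauce above 0.65 m/s) or (contact force between the fingers and marker below 0.05 N and linear speed of marker above 0.65 m/s)).
It also fails if it takes over 133 s, if anything falls off the work surface, if the arm or the gripper's body presses on something with over 40 N, if the wrist force passes 120 N, or if a joint passes its speed limit or range.

## Working session

There is one attempt and no reset: what is moved stays moved. The work goes in short steps, Python scripts to look and compute and a tool call to move; the robot and the scene stay as the last step left them, time stands still between calls to the robot, and variables do not carry over. Pictures are saved under pics/ and viewed, at most 14 in all, crops included, and the job is handed in when it is done.

Besides the shell and the picture viewer there is one more tool, called after ">>>" as name([rows], argument=value, ...), one row to a line, values as JSON. move_arm: Moves the arm, as the interface text tells. Its arguments: {"type":"object","properties":{"commands":{"type":"array"}},"required":["commands"]}

```bash
mkdir -p pics; cat > h.py <<'E'
import numpy as np, cv2
from cell import arm, read_camera
def grab(n):
    c=read_camera(n); R,_=cv2.Rodrigues(np.array(c['rvec'],float)); c['R']=R; c['t']=np.array(c['tvec'],float).ravel(); c['K']=np.array(c['K'],float)
    return c
def save(c,f): cv2.imwrite('pics/'+f,c['image'][:,:,::-1])
def ray(c,u,v,z):
    o=-c['R'].T@c['t']; d=c['R'].T@np.linalg.inv(c['K'])@np.array([u,v,1.])
    return o+d*(z-o[2])/d[2]
def cloud(c):
    v,u=np.mgrid[0:480,0:640]; Z=c['depth']
    P=np.stack([(u-c['K'][0,2])*Z/c['K'][0,0],(v-c['K'][1,2])*Z/c['K'][1,1],Z],-1)
    return (P-c['t'])@c['R']
E
python3 - <<'E'
from h import *
for n in('scene','top'):
    c=grab(n); save(c,n+'0.png'); print(n,-c['R'].T@c['t'],c['K'][0,0])
    np.savez(n+'0.npz',**{k:c[k] for k in('image','depth','K','R','t')})
s=arm.state(); print(s)
E
```

```text
scene [-0.63269696 -0.52617202  1.08984671] 565.1866833242213
top [0.25969614 0.10311043 1.31196113] 558.9925967925079
{'time': 0.1, 'joint_pos': array([-6.59935970e+01,  6.67200201e+00,  8.26321732e+01, -2.91026233e-04,
        9.07554423e+01, -2.16503287e+00]), 'qd': array([ 0.03512021, -0.07232463, -0.10803667, -0.04445295,  0.17442668,
        0.07832836]), 'joint_torque': array([ 1.13583301e-03, -7.33659339e+01, -6.33790541e+01, -1.59526707e-06,
        5.36528547e-03,  1.31000346e-05]), 'eef_pos': array([ 0.29764533, -0.60564656,  0.23062587]), 'tool_rot': array([-1.79940414e+02, -1.96142879e-03,  2.61714311e+01]), 'force': array([-0.47842762, -0.0745938 , -0.12695199]), 'moment': array([ 0.04918057, -0.07080595,  0.00211582]), 'grasp_force': 0.0, 'opening': 0.08527932298040301}
```

```bash
ls -la .
```

```text
total 4224
drwxr-xr-x  3 agent agent    4096 Dec  3 08:36 .
drwxr-xr-x 23 root  root     4096 Dec  3 08:36 ..
-rw-r--r--  1 agent agent     586 Dec  3 08:36 h.py
drwxr-xr-x  2 agent agent    4096 Dec  3 08:36 pics
-rw-r--r--  1 agent agent 2151776 Dec  3 08:36 scene0.npz
-rw-r--r--  1 agent agent 2151776 Dec  3 08:36 top0.npz
```

View pics/scene0.png

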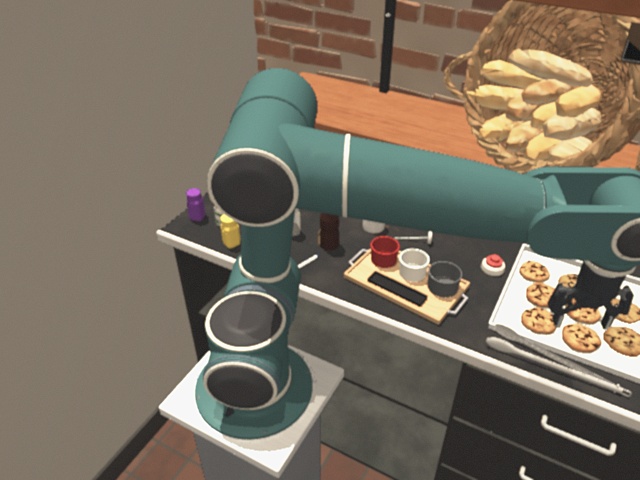

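View pics/top0.png

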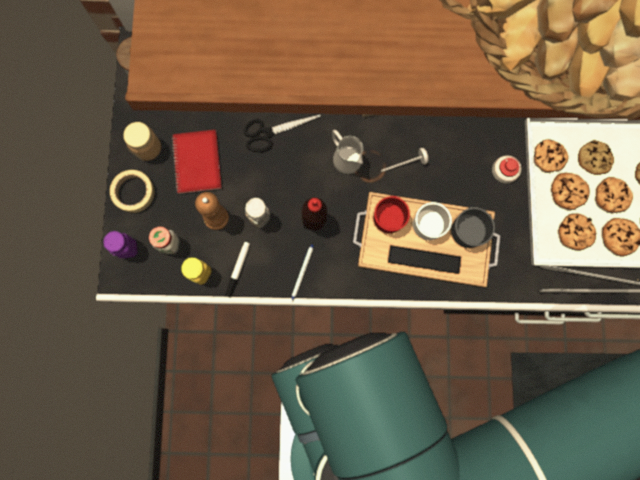

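The top view shows:
- Cinnamon candidates: pinkish-red lid (163,240), purple (120,244), yellow (197,271), and red ketchup-like lids at (507,168).
- Cocoa candidate: pale lid (257,212), with a cream lid at (141,140).
- Sauce bottle: (315,213). Pepper mill: (211,209).
- Marker: black cap at (239,268). Biro: (303,272).
- Cups: red (392,215), white (433,221), steel (473,228). Pen rest: (424,260).

I'll crop the left group to check these.

```bash
python3 - <<'E'
from h import *
c=dict(np.load('top0.npz')); im=c['image'][110:305,95:345,::-1]
cv2.imwrite('pics/crop1.png',cv2.resize(im,None,fx=3.05,fy=3.05,interpolation=cv2.INTER_CUBIC))
P=cloud(c)
for n,u,v in [('cin',163,238),('purple',119,243),('yellow',195,270),('cream',139,135),('mill',206,200),('cocoa',257,205),('sauce',315,203),('ketch',509,166),('jug',348,155),('marker',241,262),('cap',233,287),('biro',303,272),('red',392,215),('white',433,221),('steel',473,228),('rest',424,260),('rimR',392,200),('shelf',300,104)]:
    print(n,P[v-1:v+2,u-1:u+2].reshape(-1,3).mean(0).round(4),c['image'][v,u])
E
```

```text
cin [0.4736 0.4262 0.0975] [133 162  98]
purple [0.4382 0.476  0.2316] [169  85 171]
yellow [0.4038 0.3513 0.0985] [248 247 111]
cream [0.7141 0.499  0.0891] [247 238 171]
mill [0.5445 0.3223 0.167 ] [215 205 175]
cocoa [0.5497 0.22   0.11  ] [248 243 220]
sauce [0.5384 0.0927 0.1845] [150  47  40]
ketch [ 0.6721 -0.3636  0.0444] [229  95  82]
jug [0.7055 0.0127 0.0026] [174 159 135]
marker [0.4352 0.262  0.0124] [238 231 201]
cap [0.3637 0.2595 0.1516] [28 25 21]
biro [0.4159 0.1162 0.0024] [197 191 165]
red [ 0.5549 -0.0921  0.0152] [208  55  49]
white [ 0.5421 -0.1889  0.0163] [249 250 240]
steel [ 0.5275 -0.2835  0.0145] [108 103  92]
rest [ 0.4487 -0.1666  0.0144] [52 48 44]
rimR [ 0.5481 -0.0666  0.1859] [71 19 15]
shelf [0.7046 0.1262 0.2995] [111  65  39]
```

View pics/crop1.png

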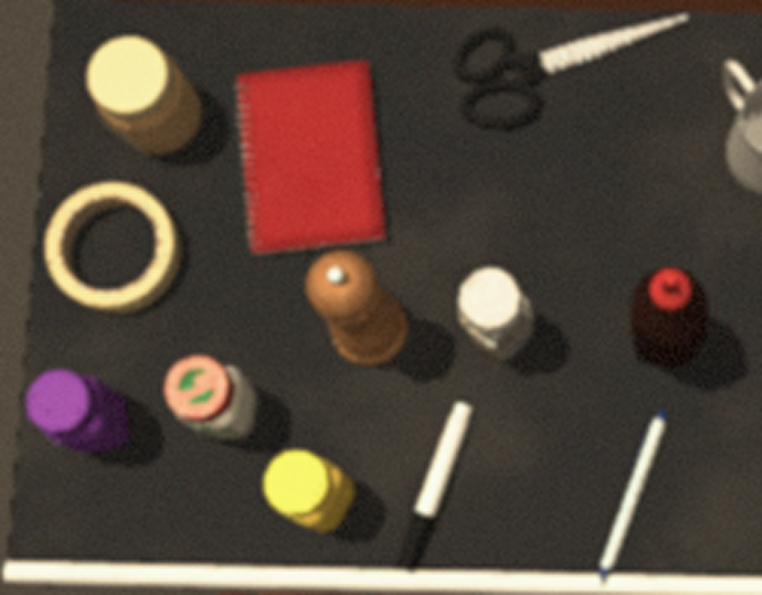

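The close crop confirms the choices. Cinnamon is the salmon-red lid with a green leaf at (163,238): its top is at 97.5 mm, as specified, and it is neither purple nor yellow. Cocoa is the pale grey lid at (257,205), top at 110 mm. The sauce has a red nozzle, and the marker's black cap points to the front edge. Next I'll measure them.

```bash
cat > meas.py <<'E'
from h import *
c=dict(np.load('top0.npz')); P=cloud(c); im=c['image']; hsv=cv2.cvtColor(im,cv2.COLOR_RGB2HSV).astype(int)
def toxy(pts,z): return np.array([ray(c,u,v,z)[:2] for u,v in pts])
def blob(box,f,z,name):
    u0,u1,v0,v1=box; m=np.zeros((480,640),np.uint8); s=np.s_[v0:v1,u0:u1]; m[s]=f(hsv[s]).astype(np.uint8)
    n,l,st,ce=cv2.connectedComponentsWithStats(m); i=1+st[1:,4].argmax(); m=(l==i).astype(np.uint8)
    ct=max(cv2.findContours(m,0,1)[0],key=len)[:,0]
    xy=toxy(ct,z).astype(np.float32); (cx,cy),(w,h),a=cv2.minAreaRect(xy*1000); cc,r=cv2.minEnclosingCircle(xy*1000)
    bp=cv2.boxPoints(((cx,cy),(w,h),a)); e=max([bp[1]-bp[0],bp[2]-bp[1]],key=np.linalg.norm)
    print(name,'n',st[i,4],'px',ce[i].round(1),'rect c',np.round((cx,cy),1),'size',np.round((w,h),1),'long dir deg',round(float(np.degrees(np.arctan2(e[1],e[0]))),1),'circ',np.round(cc,1),round(r,1))
    return m
H,S,V=0,1,2
blob((145,182,222,256),lambda h:(h[...,V]>110)&(((h[...,H]<25)&(h[...,S]>60)&(h[...,V]>170))|((h[...,S]>60)&(h[...,H]>=25))),.097,'cin lid')
blob((240,275,190,230),lambda h:(h[...,V]>215),.109,'cocoa lid')
blob((300,330,190,230),lambda h:(h[...,V]>110)&(h[...,S]>130),.174,'sauce red')
blob((222,255,236,300),lambda h:(h[...,V]>150),.010,'marker white')
blob((285,320,240,305),lambda h:(h[...,V]>110),.006,'biro')
blob((385,465,240,280),lambda h:(h[...,V]<85),.024,'rest')
blob((370,412,192,236),lambda h:(h[...,S]>150)&((h[...,H]<8)|(h[...,H]>170)),.067,'red')
blob((413,453,200,243),lambda h:(h[...,S]<70)&(h[...,V]>110),.067,'white')
blob((453,496,204,252),lambda h:(h[...,S]<70),.067,'steel')
def pc(name,x,y,r,z0,z1):
    q=P[(np.hypot(P[...,0]-x,P[...,1]-y)<r)&(P[...,2]>z0)&(P[...,2]<z1)]
    lo,hi=np.percentile(q[:,:2],[2,98],axis=0); print(name,len(q),'mid',((lo+hi)/2).round(4),'ext',(hi-lo).round(4),'mean',q.mean(0).round(4))
pc('cin',.474,.426,.04,.092,.103); pc('cocoa',.55,.22,.04,.104,.115); pc('cap',.535,.09,.03,.16,.20); pc('mill',.54,.32,.05,.12,.18)
for n,x,y in(('red',.555,-.092),('white',.542,-.189),('steel',.5275,-.2835)): pc(n,x,y,.05,.06,.073)
E
python3 meas.py
```

```text
cin lid n 332 px [158.9 236.6] rect c [476.9 435.4] size [42.7 44.5] long dir deg -88.8 circ [476.4 435.3] 23.2
cocoa lid n 276 px [255.  207.3] rect c [544.2 224.3] size [40.  39.3] long dir deg 46.0 circ [544.9 224. ] 21.0
sauce red n 137 px [314. 204.] rect c [538.9  94.7] size [25.8 25.1] long dir deg 1.2 circ [538.9  94.7] 14.3
marker white n 245 px [239.8 260.3] rect c [440.5 264.9] size [15.3 91. ] long dir deg -17.8 circ [440.5 264.8] 45.5
biro n 514 px [301.9 285.6] rect c [408.9 118.3] size [136.9  79.3] long dir deg 1.2 circ [404.8 118.2] 75.5
rest n 1152 px [424.2 259.2] rect c [ 449.1 -164.9] size [163.8  38.9] long dir deg 81.9 circ [ 447.4 -164.4] 82.9
red n 1032 px [391.2 214.1] rect c [545.6 -83.1] size [84.  80.2] long dir deg 1.2 circ [545.6 -82.1] 44.1
white n 1116 px [432.4 220.2] rect c [ 533.  -174.9] size [82.8 88.1] long dir deg -64.8 circ [ 533.5 -174.2] 45.8
steel n 1514 px [475.2 225.9] rect c [ 520.8 -270.2] size [ 95.2 109.3] long dir deg -2.0 circ [ 520.7 -277.4] 67.8
cin 316 mid [0.4773 0.436 ] ext [0.0408 0.0398] mean [0.4774 0.4357 0.0974]
cocoa 295 mid [0.5457 0.2252] ext [0.04   0.0378] mean [0.5448 0.2248 0.1086]
cap 133 mid [0.5412 0.0946] ext [0.0246 0.0252] mean [0.5396 0.095  0.171 ]
mill 441 mid [0.544  0.3257] ext [0.0439 0.0431] mean [0.5415 0.324  0.1509]
red 234 mid [ 0.5482 -0.0914] ext [0.0786 0.0958] mean [ 0.5516 -0.0899  0.0665]
white 210 mid [ 0.5357 -0.1879] ext [0.0781 0.0936] mean [ 0.5412 -0.1944  0.0662]
steel 175 mid [ 0.5228 -0.278 ] ext [0.0861 0.0713] mean [ 0.5317 -0.2898  0.0658]
```

```bash
cat > go.py <<'E'
# usage: go.py x y z yaw  -> total shift in current tool axes (turn first, then shift)
import sys; from h import *
def go(x,y,z,yaw=None):
    s=arm.state(); p=s['eef_pos']; a=s['tool_rot'][2]
    yaw=a if yaw is None else yaw
    dt=-np.radians((yaw-a+180)%360-180); A=np.radians(yaw); c,n=np.cos(A),np.sin(A)
    d=np.array([x,y,z])-p; t=np.array([c*d[0]+n*d[1],n*d[0]-c*d[1],-d[2]])
    print('pos',p.round(4),'rot',s['tool_rot'].round(2),'j',s['joint_pos'].round(1),'F',s['force'].round(1),'open',round(s['opening'],4),'grip',round(s['grasp_force'],1),'t',round(s['time'],2))
    print('turn',round(dt,4),'/8',round(dt/8,4),'shift',t.round(4),'/8',(t/8).round(4),'/16',(t/16).round(4),'(measured frame)')
if __name__=='__main__': go(*map(float,sys.argv[1:]))
E
python3 - <<'E'
from h import *
c=dict(np.load('top0.npz'))
for n,u,v,z in(('yellow',193.4,268.4,.097),('purple',115,241,.097)): print(n,ray(c,u,v,z))
E
```

```text
yellow [0.40746353 0.35534133 0.097     ]
purple [0.46468957 0.5318918  0.097     ]
```

>>> move_arm([
  [[0,0,0,-0.0065,-0.1215],[0,0,0,-0.0065,-0.1215],[0,0,0,-0.0065,-0.1215],[0,0,0,-0.0065,-0.1215],[0,0,0,-0.0065,-0.1215],[0,0,0,-0.0065,-0.1215],[0,0,0,-0.0065,-0.1215],[0,0,0,-0.0065,-0.1215]],
])

```text
time: 1.1
eef_pos: [0.2977, -0.6057, 0.2831]
tool_rot: [-180.0, -0.0, 82.1]
force: [-0.1, -1.3, -0.7]
opening: 0.0853
grasp_force: 0.0
```

```bash
python3 go.py .5395 .0948 .283 81.9
```

```text
pos [ 0.2977 -0.6057  0.2831] rot [-1.7998e+02 -3.0000e-02  8.2090e+01] j [-66.    6.2  78.4  -0.   95.5 -58.1] F [-0.1 -1.3 -0.7] open 0.0853 grip 0.0 t 1.1
turn 0.0033 /8 0.0004 shift [7.276e-01 1.407e-01 1.000e-04] /8 [0.091  0.0176 0.    ] /16 [0.0455 0.0088 0.    ] (measured frame)
```

>>> move_arm([
  [[0,0.0455,0.0088,0,0],[0,0.0455,0.0088,0,0],[0,0.0455,0.0088,0,0],[0,0.0455,0.0088,0,0],[0,0.0455,0.0088,0,0],[0,0.0455,0.0088,0,0],[0,0.0455,0.0088,0,0],[0,0.0455,0.0088,0,0]],
])

```text
time: 2.1
eef_pos: [0.4191, -0.2539, 0.2831]
tool_rot: [-180.0, -0.0, 81.9]
force: [0.7, 0.5, -0.2]
opening: 0.0852
grasp_force: 0.0
```

>>> move_arm([
  [[0,0.0455,0.0088,0,0],[0,0.0455,0.0088,0,0],[0,0.0455,0.0088,0,0],[0,0.0455,0.0088,0,0],[0,0.0455,0.0088,0,0],[0,0.0455,0.0088,0,0],[0,0.0355,0.0068,0,0],[0,0,0,0,0]],
])

```text
time: 3.1
eef_pos: [0.5218, 0.0434, 0.2827]
tool_rot: [-179.9, -0.0, 82.0]
force: [-0.7, -0.1, -0.2]
opening: 0.0854
grasp_force: 0.0
```

```bash
python3 - <<'E'
from h import *
c=grab('scene'); save(c,'s1.png')
np.savez('scene1.npz',**{k:c[k] for k in('image','depth','K','R','t')})
E
python3 go.py .5395 .0948 .148 81.9
```

```text
pos [0.5216 0.0422 0.2828] rot [-1.7994e+02  2.0000e-02  8.1970e+01] j [  1.8 -12.9  96.6  -0.   96.3   9.9] F [-0.1 -0.7  0.8] open 0.0853 grip 0.0 t 3.15
turn 0.0012 /8 0.0001 shift [0.0546 0.0104 0.1348] /8 [0.0068 0.0013 0.0168] /16 [0.0034 0.0006 0.0084] (measured frame)
```

View pics/s1.png

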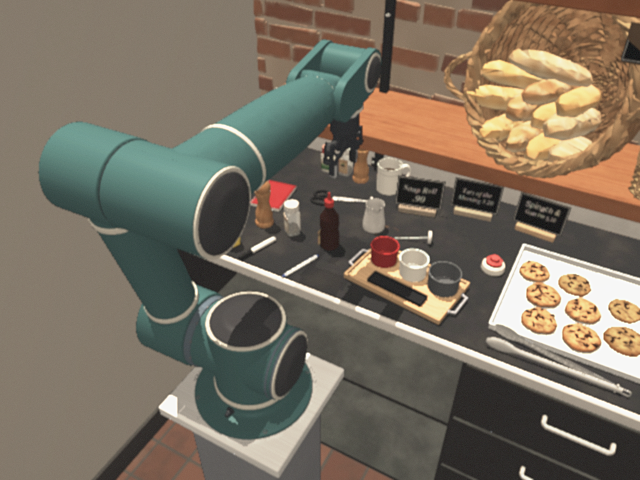

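The scene view shows the bottle at (329,222), the cups at (384,250), (413,265) and (444,278), and the gripper still back at (345,150). I'll cross-check the cups and the cap in this second view, then go down.

```bash
cat > m2.py <<'E'
import re
src=open('meas.py').read().split("blob((145")[0].replace('top0','scene1'); exec(src)
H,S,V=0,1,2
blob((318,340,190,222),lambda h:(h[...,V]>80)&(h[...,S]>150),.174,'sauce red')
blob((365,402,230,270),lambda h:(h[...,S]>150)&((h[...,H]<8)|(h[...,H]>170)),.06,'red')
def pc(name,x,y,r,z0,z1):
    q=P[(np.hypot(P[...,0]-x,P[...,1]-y)<r)&(P[...,2]>z0)&(P[...,2]<z1)]
    lo,hi=np.percentile(q[:,:2],[2,98],axis=0); (a,b)=((lo+hi)/2)
    A=np.c_[q[:,:2],np.ones(len(q))]; s=np.linalg.lstsq(A,(q[:,:2]**2).sum(1),rcond=None)[0]
    print(name,len(q),'mid',np.round((a,b),4),'ext',(hi-lo).round(4),'circlefit',(s[:2]/2).round(4),round(float(np.sqrt(s[2]+(s[:2]**2).sum()/4)),4))
for n,x,y in(('red',.5464,-.0825),('white',.5332,-.176),('steel',.52,-.27)): pc(n,x,y,.05,.06,.073)
pc('cap',.5395,.0948,.03,.155,.173);pc('cocoa',.545,.2245,.04,.092,.108);pc('bottle',.5395,.0948,.04,.05,.1)
E
python3 m2.py
```

```text
sauce red n 89 px [328.5 201.4] rect c [529.   89.8] size [69.5 24.7] long dir deg 35.1 circ [529.8  88.6] 34.8
red n 717 px [384.2 250.8] rect c [531.3 -93.8] size [132.7  80.6] long dir deg 27.7 circ [529.4 -90.3] 67.6
red 179 mid [ 0.546  -0.0851] ext [0.0811 0.0768] circlefit [ 0.5451 -0.0849] 0.0387
white 185 mid [ 0.5328 -0.1797] ext [0.0823 0.0773] circlefit [ 0.5317 -0.1791] 0.0387
steel 213 mid [ 0.5184 -0.2733] ext [0.0883 0.0841] circlefit [ 0.5182 -0.273 ] 0.0425
cap 62 mid [0.5352 0.0906] ext [0.02   0.0233] circlefit [0.5359 0.0912] 0.0092
cocoa 86 mid [0.542  0.2211] ext [0.0479 0.0415] circlefit [0.5417 0.2221] 0.0206
bottle 256 mid [0.5292 0.0897] ext [0.0356 0.0512] circlefit [0.5394 0.0922] 0.0256
```

>>> move_arm([
  [[0,0.0273,0.0052,0,0],[0,0.0273,0.0052,0,0],[0,0,0,0.02,0],[0,0,0,0,0]],
])

```text
time: 3.65
eef_pos: [0.5388, 0.093, 0.2612]
tool_rot: [-179.8, 0.1, 81.8]
force: [-1.0, 0.0, 0.2]
opening: 0.0852
grasp_force: 0.0
```

```bash
python3 go.py .5395 .0948 .148 81.9
```

```text
pos [0.5388 0.093  0.2612] rot [-1.7983e+02  6.0000e-02  8.1830e+01] j [ 7.1 -9.7 95.9 -0.  94.  15.3] F [-1.   0.   0.2] open 0.0852 grip 0.0 t 3.65
turn -0.0012 /8 -0.0002 shift [0.0018 0.0004 0.1132] /8 [0.0002 0.0001 0.0141] /16 [0.0001 0.     0.0071] (measured frame)
```

Both views agree within 3 mm. Cup centres: red (.5458,-.0837), white (.5325,-.1775), steel (.519,-.2715). Going down on the bottle cap.

>>> move_arm([
  [[0,0.0005,0,0.022,0],[0,0.0005,0,0.022,0],[0,0,0,0.022,0],[0,0,0,0.022,0],[0,0,0,0.015,0],[0,0,0,0.01,0],[0,0,0,0,0],[0,0,0,0,0]],
])

```text
time: 4.65
eef_pos: [0.5401, 0.0952, 0.151]
tool_rot: [179.9, -0.0, 81.9]
force: [0.2, -0.1, -0.3]
opening: 0.0857
grasp_force: 0.0
```

>>> move_arm([
  [[255,0,0,0,0],[255,0,0,0,0],[255,0,0,0,0],[255,0,0,0,0],[255,0,0,0,0],[255,0,0,0,0]],
])

```text
time: 5.4
eef_pos: [0.54, 0.0951, 0.1507]
tool_rot: [180.0, -0.0, 81.9]
force: [1.4, -0.3, 4.7]
opening: 0.0242
grasp_force: 59.6
```

>>> move_arm([
  [[255,0,0,-0.005,0],[255,0,0,-0.01,0],[255,0,0,-0.015,0],[255,0,0,-0.02,0],[255,0,0,-0.02,0],[255,0,0,-0.02,0],[255,0,0,-0.01,0],[255,0,0,0,0]],
])

```text
time: 6.4
eef_pos: [0.5399, 0.0951, 0.251]
tool_rot: [179.9, -0.0, 81.9]
force: [0.2, 0.5, -5.4]
opening: 0.0239
grasp_force: 59.2
```

```bash
python3 go.py .519 -.2715 .25 81.9; python3 - <<'E'
from h import *
c=grab('scene'); P=cloud(c); save(c,'s2.png')
cv2.imwrite('pics/s2c.png',cv2.resize(c['image'][120:300,250:480,::-1],None,fx=3,fy=3))
E
```

```text
pos [0.5399 0.0951 0.251 ] rot [ 1.7995e+02 -1.0000e-02  8.1860e+01] j [ 7.3 -9.5 96.7  0.  92.8 15.5] F [ 0.2  0.5 -5.4] open 0.0239 grip 59.2 t 6.4
turn -0.0006 /8 -0.0001 shift [-0.3659  0.0309  0.001 ] /8 [-0.0457  0.0039  0.0001] /16 [-0.0229  0.0019  0.0001] (measured frame)
```

View pics/s2c.png

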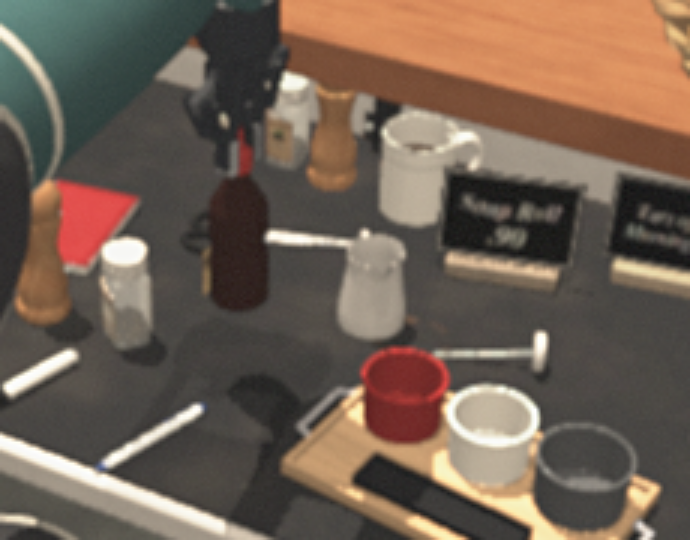

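The crop shows the bottle hanging upright (240,240 in the crop) about 0.1 m up, held by its cap. Carrying it to the steel cup.

>>> move_arm([
  [[255,-0.02,0.0017,0,0],[255,-0.03,0.0025,0,0],[255,-0.03,0.0025,0,0],[255,-0.03,0.0025,0,0],[255,-0.03,0.0025,0,0],[255,-0.03,0.0025,0,0],[255,-0.03,0.0025,0,0],[255,-0.03,0.0025,0,0]],
])

```text
time: 7.45
eef_pos: [0.5255, -0.137, 0.2495]
tool_rot: [-179.9, 0.0, 81.8]
force: [0.1, -0.0, -5.4]
opening: 0.0239
grasp_force: 59.2
```

>>> move_arm([
  [[255,-0.03,0.0025,0,0],[255,-0.03,0.0025,0,0],[255,-0.03,0.0025,0,0],[255,-0.025,0.0021,0,0],[255,-0.015,0.0013,0,0],[255,-0.006,0.0005,0,0],[255,0,0,0,0],[255,0,0,0,0]],
])

```text
time: 8.45
eef_pos: [0.5184, -0.2709, 0.2504]
tool_rot: [180.0, -0.0, 81.9]
force: [-0.7, 0.6, -4.6]
opening: 0.0242
grasp_force: 59.2
```

```bash
python3 go.py .519 -.2715 .169 81.9; python3 - <<'E'
from h import *
c=grab('scene'); P=cloud(c)
for z0,z1 in((.08,.12),(.12,.16),(.16,.2)):
    q=P[(np.hypot(P[...,0]-.519,P[...,1]+.2715)<.045)&(P[...,2]>z0)&(P[...,2]<z1)]; m=q[:,:2]
    A=np.c_[m,np.ones(len(m))]; s=np.linalg.lstsq(A,(m**2).sum(1),rcond=None)[0]; print(z0,len(m),(s[:2]/2).round(4),np.sqrt(s[2]+(s[:2]**2).sum()/4).round(4),q[:,2].min())
E
```

```text
pos [ 0.5184 -0.2709  0.2504] rot [ 1.7999e+02 -1.0000e-02  8.1900e+01] j [-30.1  -4.8  92.5   0.   92.4 -22. ] F [-0.7  0.6 -4.6] open 0.0242 grip 59.2 t 8.45
turn 0.0 /8 0.0 shift [-0.0005  0.0007  0.0814] /8 [-0.0001  0.0001  0.0102] /16 [-0.      0.      0.0051] (measured frame)
0.08 121 [ 0.5201 -0.2726] 0.028 0.09836305733579019
0.12 298 [ 0.5194 -0.2724] 0.028 0.12019787389271722
0.16 257 [ 0.5164 -0.2734] 0.0257 0.1602449227236573
```

>>> move_arm([
  [[255,0,0,0.012,0],[255,0,0,0.016,0],[255,0,0,0.016,0],[255,0,0,0.015,0],[255,0,0,0.01,0],[255,0,0,0.006,0],[255,0,0,0.004,0],[255,0,0,0,0]],
])

```text
time: 9.5
eef_pos: [0.5183, -0.2716, 0.1713]
tool_rot: [180.0, -0.0, 81.9]
force: [0.3, -0.2, -5.0]
opening: 0.0243
grasp_force: 59.2
```

>>> move_arm([
  [[255,0,0,0.002,0],[255,0,0,0.0015,0],[255,0,0,0,0]],
])

```text
time: 9.88
eef_pos: [0.5182, -0.2715, 0.1678]
tool_rot: [-180.0, 0.0, 81.9]
force: [-1.0, -0.3, -5.4]
opening: 0.0239
grasp_force: 59.2
```

>>> move_arm([
  [[255,0,0,0.001,0],[255,0,0,0.001,0],[255,0,0,0,0]],
])

```text
time: 10.25
eef_pos: [0.5185, -0.2717, 0.1667]
tool_rot: [179.9, 0.0, 81.9]
force: [-1.2, 0.6, 5.3]
opening: 0.0242
grasp_force: 60.2
```

It's on the cup floor (force +5 N). Release, then rise.

>>> move_arm([
  [[150,0,0,0,0],[100,0,0,0,0],[0,0,0,0,0],[0,0,0,0,0],[0,0,0,-0.02,0],[0,0,0,-0.04,0],[0,0,0,-0.05,0],[0,0,0,0,0]],
])

```text
time: 11.25
eef_pos: [0.5191, -0.272, 0.2818]
tool_rot: [179.6, 0.2, 81.9]
force: [-0.0, -1.1, -0.3]
opening: 0.0859
grasp_force: 0.0
```

```bash
python3 go.py .5445 .224 .275 81.9; python3 - <<'E'
from h import *
c=grab('scene'); P=cloud(c)
for z0,z1 in((.08,.12),(.16,.21)):
    q=P[(np.hypot(P[...,0]-.519,P[...,1]+.2715)<.045)&(P[...,2]>z0)&(P[...,2]<z1)]; m=q[:,:2]
    A=np.c_[m,np.ones(len(m))]; s=np.linalg.lstsq(A,(m**2).sum(1),rcond=None)[0]; print(z0,len(m),(s[:2]/2).round(4),np.sqrt(s[2]+(s[:2]**2).sum()/4).round(4),q[:,2].max())
E
```

```text
pos [ 0.5191 -0.272   0.2818] rot [1.7961e+02 1.6000e-01 8.1860e+01] j [-30.2  -5.2  89.9   0.   94.9 -22. ] F [-0.  -1.1 -0.3] open 0.0859 grip 0.0 t 11.25
turn -0.0006 /8 -0.0001 shift [ 0.4947 -0.0448  0.0068] /8 [ 0.0618 -0.0056  0.0009] /16 [ 0.0309 -0.0028  0.0004] (measured frame)
0.08 237 [ 0.5175 -0.2737] 0.0258 0.1199635710758273
0.16 134 [ 0.5142 -0.2738] 0.0091 0.20821150308005315
```

The bottle stands upright in the steel cup. Next, the cocoa shaker.

>>> move_arm([
  [[0,0.0309,-0.0028,0,0],[0,0.0309,-0.0028,0,0],[0,0.0309,-0.0028,0,0],[0,0.0309,-0.0028,0,0],[0,0.0309,-0.0028,0,0],[0,0.0309,-0.0028,0,0],[0,0.0309,-0.0028,0,0],[0,0.0309,-0.0028,0,0]],
])

```text
time: 12.3
eef_pos: [0.5307, -0.0226, 0.2754]
tool_rot: [-179.9, 0.0, 81.9]
force: [0.3, 0.6, 0.3]
opening: 0.0855
grasp_force: 0.0
```

>>> move_arm([
  [[0,0.0309,-0.0028,0,0],[0,0.0309,-0.0028,0,0],[0,0.0309,-0.0028,0,0],[0,0.0309,-0.0028,0,0],[0,0.0309,-0.0028,0,0],[0,0.0309,-0.0028,0,0],[0,0.0309,-0.0028,0,0],[0,0.03,-0.0028,0,0]],
])

```text
time: 13.3
eef_pos: [0.5434, 0.2243, 0.2753]
tool_rot: [-179.9, 0.0, 81.9]
force: [-0.1, -0.4, -0.0]
opening: 0.0852
grasp_force: 0.0
```

>>> move_arm([
  [[0,0,0,0.02,0],[0,0,0,0.04,0],[0,0,0,0.04,0],[0,0,0,0.03,0],[0,0,0,0,0]],
])

```text
time: 13.92
eef_pos: [0.5424, 0.2223, 0.1428]
tool_rot: [-179.8, 0.1, 81.8]
force: [0.4, 0.4, 1.3]
opening: 0.0853
grasp_force: 0.0
```

```bash
python3 go.py .544 .2235 .06 81.9
```

```text
pos [0.5424 0.2223 0.1428] rot [-1.7975e+02  1.4000e-01  8.1840e+01] j [19.8 -2.1 99.8 -0.  82.5 28. ] F [0.4 0.4 1.3] open 0.0853 grip 0.0 t 13.93
turn -0.001 /8 -0.0001 shift [0.0014 0.0014 0.0828] /8 [0.0002 0.0002 0.0104] /16 [0.0001 0.0001 0.0052] (measured frame)
```

>>> move_arm([
  [[0,0.0014,0.0014,0.02,0],[0,0,0,0.02,0],[0,0,0,0.02,0],[0,0,0,0.016,0],[0,0,0,0.007,0],[0,0,0,0,0],[0,0,0,0,0]],
])

```text
time: 14.8
eef_pos: [0.5457, 0.2246, 0.0635]
tool_rot: [180.0, -0.0, 81.9]
force: [0.7, -0.6, 0.4]
opening: 0.0855
grasp_force: 0.0
```

>>> move_arm([
  [[255,0,0,0,0],[255,0,0,0,0],[255,0,0,0,0],[255,0,0,0,0],[255,0,0,0,0],[255,0,0,0,0]],
])

```text
time: 15.55
eef_pos: [0.5456, 0.2247, 0.0637]
tool_rot: [179.9, -0.0, 81.9]
force: [-1.6, -0.7, 6.9]
opening: 0.0472
grasp_force: 61.6
```

>>> move_arm([
  [[255,0,0,-0.005,0],[255,0,0,-0.01,0],[255,0,0,-0.015,0],[255,0,0,-0.02,0],[255,0,0,-0.02,0],[255,0,0,-0.02,0],[255,0,0,-0.01,0],[255,0,0,0,0]],
])

```text
time: 16.55
eef_pos: [0.5455, 0.2246, 0.1635]
tool_rot: [179.9, -0.0, 81.9]
force: [1.1, 0.2, -0.5]
opening: 0.0472
grasp_force: 61.7
```

```bash
python3 go.py .5325 -.1775 .165 81.9; python3 - <<'E'
from h import *
c=grab('scene')
cv2.imwrite('pics/s3c.png',cv2.resize(c['image'][150:280,240:420,::-1],None,fx=3.5,fy=3.5))
E
```

```text
pos [0.5455 0.2246 0.1635] rot [ 1.7995e+02 -3.0000e-02  8.1860e+01] j [19.9 -2.5 98.3  0.  84.1 28. ] F [ 1.1  0.2 -0.5] open 0.0472 grip 61.7 t 16.55
turn -0.0006 /8 -0.0001 shift [-0.3999  0.0437 -0.0015] /8 [-0.05    0.0055 -0.0002] /16 [-0.025   0.0027 -0.0001] (measured frame)
```

View pics/s3c.png

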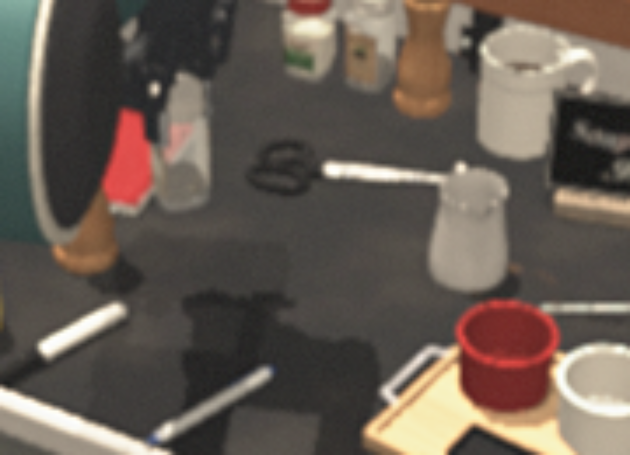

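The cocoa jar hangs almost upright in the grip (185,150 in the crop), and the mill at (90,240) hasn't moved. Carrying it to the white cup.

>>> move_arm([
  [[255,-0.02,0.0022,0,0],[255,-0.03,0.0033,0,0],[255,-0.03,0.0033,0,0],[255,-0.03,0.0033,0,0],[255,-0.03,0.0033,0,0],[255,-0.03,0.0033,0,0],[255,-0.03,0.0033,0,0],[255,-0.03,0.0033,0,0]],
])

```text
time: 17.6
eef_pos: [0.5371, -0.0086, 0.1621]
tool_rot: [-179.9, 0.0, 81.8]
force: [0.3, 1.4, -0.4]
opening: 0.0473
grasp_force: 61.7
```

>>> move_arm([
  [[255,-0.03,0.0033,0,0],[255,-0.03,0.0033,0,0],[255,-0.03,0.0033,0,0],[255,-0.03,0.0033,0,0],[255,-0.025,0.0027,0,0],[255,-0.018,0.002,0,0],[255,-0.007,0.001,0,0],[255,0,0,0,0]],
])

```text
time: 18.6
eef_pos: [0.5323, -0.1778, 0.1626]
tool_rot: [-180.0, -0.0, 81.8]
force: [-0.8, 0.7, -0.1]
opening: 0.0472
grasp_force: 61.7
```

```bash
cat > fit.py <<'E'
import sys; from h import *
x,y=map(float,sys.argv[1:3]); c=grab('scene'); P=cloud(c)
for z0 in np.arange(.07,.24,.02):
    q=P[(np.hypot(P[...,0]-x,P[...,1]-y)<.045)&(P[...,2]>z0)&(P[...,2]<z0+.02)]
    if len(q)<25: continue
    m=q[:,:2]; A=np.c_[m,np.ones(len(m))]; s=np.linalg.lstsq(A,(m**2).sum(1),rcond=None)[0]; print(z0.round(2),len(m),'circ',(s[:2]/2).round(4),np.sqrt(s[2]+(s[:2]**2).sum()/4).round(4),'mean',m.mean(0).round(4),'z',q[:,2].min().round(4),q[:,2].max().round(4))
E
python3 fit.py .5325 -.1775; python3 go.py .5325 -.1775 .0797 81.9
python3 - <<'E'
from h import *
c=grab('scene')
cv2.imwrite('pics/s4c.png',cv2.resize(c['image'][180:310,330:500,::-1],None,fx=3.5,fy=3.5))
E
```

```text
0.09 44 circ [ 0.5276 -0.1801] 0.0203 mean [ 0.5147 -0.1846] z 0.0975 0.1099
0.11 110 circ [ 0.5289 -0.1788] 0.0223 mean [ 0.5146 -0.184 ] z 0.1103 0.1298
0.13 118 circ [ 0.5299 -0.1782] 0.0228 mean [ 0.5152 -0.1835] z 0.1301 0.15
0.15 97 circ [ 0.5293 -0.1781] 0.0231 mean [ 0.5158 -0.1863] z 0.1504 0.17
0.17 112 circ [ 0.5213 -0.1754] 0.0228 mean [ 0.5105 -0.1861] z 0.1702 0.1899
0.19 136 circ [ 0.5283 -0.171 ] 0.0272 mean [ 0.5218 -0.1884] z 0.1901 0.21
0.21 66 circ [ 0.5299 -0.1865] 0.029 mean [ 0.5318 -0.188 ] z 0.2101 0.2298
0.23 79 circ [ 0.5257 -0.1869] 0.0222 mean [ 0.5183 -0.1874] z 0.2301 0.25
pos [ 0.5324 -0.1774  0.1627] rot [-1.7999e+02 -1.0000e-02  8.1870e+01] j [-21.   -6.1 101.7   0.   84.3 -12.9] F [ 0.1  0.2 -0.4] open 0.0468 grip 61.7 t 18.65
turn -0.0005 /8 -0.0001 shift [-0.0001  0.0001  0.083 ] /8 [-0.      0.      0.0104] /16 [-0.      0.      0.0052] (measured frame)
```

View pics/s4c.png

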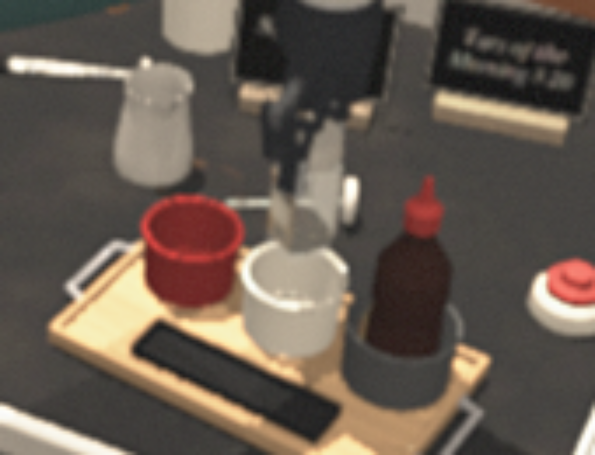

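The jar hangs straight over the white cup (300,200 in the crop), and the bottle stands upright in the steel cup. Lowering.

>>> move_arm([
  [[255,0,0,0.012,0],[255,0,0,0.016,0],[255,0,0,0.016,0],[255,0,0,0.015,0],[255,0,0,0.01,0],[255,0,0,0.006,0],[255,0,0,0.004,0],[255,0,0,0,0]],
])

```text
time: 19.7
eef_pos: [0.5325, -0.1778, 0.0838]
tool_rot: [180.0, 0.0, 81.9]
force: [0.2, -0.3, -0.7]
opening: 0.0467
grasp_force: 61.7
```

>>> move_arm([
  [[255,0,0,0.002,0],[255,0,0,0.001,0],[255,0,0,0.001,0],[255,0,0,0,0]],
])

```text
time: 20.2
eef_pos: [0.5325, -0.1777, 0.0799]
tool_rot: [180.0, 0.0, 81.9]
force: [0.4, -0.7, -0.4]
opening: 0.0472
grasp_force: 61.7
```

>>> move_arm([
  [[255,0,0,0.001,0],[255,0,0,0.0005,0],[255,0,0,0,0]],
])

```text
time: 20.58
eef_pos: [0.5327, -0.178, 0.0797]
tool_rot: [180.0, 0.0, 81.9]
force: [-6.5, 1.6, 12.5]
opening: 0.0472
grasp_force: 63.1
```

>>> move_arm([
  [[100,0,0,0,0],[60,0,0,0,0],[0,0,0,0,0],[0,0,0,0,0],[0,0,0,-0.02,0],[0,0,0,-0.05,0],[0,0,0,-0.06,0],[0,0,0,-0.05,0]],
])

```text
time: 21.58
eef_pos: [0.5323, -0.1777, 0.2624]
tool_rot: [179.9, 0.0, 81.9]
force: [-0.2, -0.4, 0.1]
opening: 0.0857
grasp_force: 0.0
```

```bash
python3 fit.py .5325 -.1775; python3 go.py .477 .4355 .26 81.9
```

```text
0.07 120 circ [ 0.5337 -0.1758] 0.0285 mean [ 0.515  -0.1814] z 0.07 0.0895
0.09 113 circ [ 0.5291 -0.1792] 0.0213 mean [ 0.5155 -0.1831] z 0.09 0.1095
0.11 194 circ [ 0.5268 -0.18  ] 0.0168 mean [ 0.5241 -0.1809] z 0.1101 0.13
pos [ 0.5334 -0.1781  0.2694] rot [1.7945e+02 1.2000e-01 8.1860e+01] j [-21.1  -8.2  93.8   0.   93.8 -12.9] F [-0.5  0.4  7. ] open 0.0852 grip 0.0 t 21.62
turn -0.0006 /8 -0.0001 shift [ 0.5995 -0.1423  0.0094] /8 [ 0.0749 -0.0178  0.0012] /16 [ 0.0375 -0.0089  0.0006] (measured frame)
```

Cocoa stands in the white cup. Next, cinnamon, passing above the mill with 90 mm to spare.

>>> move_arm([
  [[0,0.0375,-0.0089,0,0],[0,0.0375,-0.0089,0,0],[0,0.0375,-0.0089,0,0],[0,0.0375,-0.0089,0,0],[0,0.0375,-0.0089,0,0],[0,0.0375,-0.0089,0,0],[0,0.0375,-0.0089,0,0],[0,0.0375,-0.0089,0,0]],
])

```text
time: 22.62
eef_pos: [0.5041, 0.1306, 0.2596]
tool_rot: [179.9, -0.0, 81.9]
force: [1.2, 0.3, 0.3]
opening: 0.0852
grasp_force: 0.0
```

>>> move_arm([
  [[0,0.0375,-0.0089,0,0],[0,0.0375,-0.0089,0,0],[0,0.0375,-0.0089,0,0],[0,0.0375,-0.0089,0,0],[0,0.0375,-0.0089,0,0],[0,0.0375,-0.0089,0,0],[0,0.0375,-0.0089,0,0],[0,0.0375,-0.0089,0,0]],
])

```text
time: 23.62
eef_pos: [0.4761, 0.4377, 0.2597]
tool_rot: [180.0, -0.0, 81.9]
force: [0.6, 0.0, 1.0]
opening: 0.0854
grasp_force: 0.0
```

>>> move_arm([
  [[0,0,0,0.02,0],[0,0,0,0.04,0],[0,0,0,0.04,0],[0,0,0,0.03,0],[0,0,0,0,0],[0,0,0,0,0]],
])

```text
time: 24.38
eef_pos: [0.477, 0.4364, 0.1302]
tool_rot: [179.9, -0.1, 81.8]
force: [0.3, -0.3, 0.2]
opening: 0.0853
grasp_force: 0.0
```

```bash
python3 go.py .477 .4355 .057 81.9
```

```text
pos [0.477  0.4364 0.1302] rot [ 1.7993e+02 -7.0000e-02  8.1840e+01] j [40.2  5.6 93.2 -0.  81.1 48.4] F [ 0.3 -0.3  0.2] open 0.0853 grip 0.0 t 24.38
turn -0.001 /8 -0.0001 shift [-0.0008  0.0002  0.0732] /8 [-0.0001  0.      0.0091] /16 [-0.0001  0.      0.0046] (measured frame)
```

>>> move_arm([
  [[0,0,0,0.018,0],[0,0,0,0.018,0],[0,0,0,0.018,0],[0,0,0,0.01,0],[0,0,0,0.007,0],[0,0,0,0,0],[0,0,0,0,0]],
])

```text
time: 25.25
eef_pos: [0.4766, 0.4366, 0.0579]
tool_rot: [180.0, -0.0, 81.9]
force: [0.5, -0.2, -0.1]
opening: 0.0849
grasp_force: 0.0
```

>>> move_arm([
  [[255,0,0,0,0],[255,0,0,0,0],[255,0,0,0,0],[255,0,0,0,0],[255,0,0,0,0],[255,0,0,0,0]],
])

```text
time: 26.0
eef_pos: [0.4766, 0.4366, 0.0579]
tool_rot: [180.0, -0.0, 81.9]
force: [-0.8, 1.0, 5.7]
opening: 0.0441
grasp_force: 61.7
```

>>> move_arm([
  [[255,0,0,-0.005,0],[255,0,0,-0.01,0],[255,0,0,-0.02,0],[255,0,0,-0.035,0],[255,0,0,-0.05,0],[255,0,0,-0.05,0],[255,0,0,-0.03,0],[255,0,0,0,0]],
])

```text
time: 27.0
eef_pos: [0.4769, 0.4368, 0.2614]
tool_rot: [179.8, -0.2, 81.9]
force: [-0.8, 0.5, -1.2]
opening: 0.0446
grasp_force: 61.2
```

```bash
python3 go.py .5458 -.0837 .265 81.9
```

```text
pos [0.4769 0.4368 0.2614] rot [179.8   -0.22  81.86] j [40.2  2.6 84.1  0.  93.  48.4] F [-0.8  0.5 -1.2] open 0.0446 grip 61.2 t 27.0
turn -0.0006 /8 -0.0001 shift [-0.5056  0.1416 -0.0036] /8 [-0.0632  0.0177 -0.0004] /16 [-0.0316  0.0088 -0.0002] (measured frame)
```

>>> move_arm([
  [[255,-0.02,0.0056,0,0],[255,-0.034,0.0095,0,0],[255,-0.034,0.0095,0,0],[255,-0.034,0.0095,0,0],[255,-0.034,0.0095,0,0],[255,-0.034,0.0095,0,0],[255,-0.034,0.0095,0,0],[255,-0.034,0.0095,0,0]],
])

```text
time: 28.0
eef_pos: [0.5107, 0.1687, 0.256]
tool_rot: [-179.9, 0.1, 81.8]
force: [-0.2, 0.1, -1.2]
opening: 0.0443
grasp_force: 61.3
```

>>> move_arm([
  [[255,-0.034,0.0095,0,0],[255,-0.034,0.0095,0,0],[255,-0.034,0.0095,0,0],[255,-0.034,0.0095,0,0],[255,-0.034,0.0095,0,0],[255,-0.034,0.0095,0,0],[255,-0.03,0.0084,0,0],[255,-0.014,0.0041,0,0]],
])

```text
time: 29.0
eef_pos: [0.5442, -0.0863, 0.2561]
tool_rot: [-179.9, 0.0, 81.8]
force: [0.5, -0.3, -2.2]
opening: 0.0442
grasp_force: 61.3
```

>>> move_arm([
  [[255,0,0,0.02,0],[255,0,0,0.03,0],[255,0,0,0.03,0],[255,0,0,0.02,0],[255,0,0,0,0],[255,0,0,0,0]],
])

```text
time: 29.75
eef_pos: [0.5453, -0.0844, 0.1583]
tool_rot: [179.9, 0.0, 81.9]
force: [0.3, -0.6, -0.3]
opening: 0.044
grasp_force: 61.3
```

```bash
python3 fit.py .5458 -.0837;python3 go.py .5458 -.0837 .0739 81.9; python3 - <<'E'
from h import *
c=grab('scene')
cv2.imwrite('pics/s5c.png',cv2.resize(c['image'][180:310,330:500,::-1],None,fx=3.5,fy=3.5))
E
```

```text
0.09 37 circ [ 0.5413 -0.087 ] 0.0217 mean [ 0.5277 -0.0914] z 0.0974 0.1099
0.11 99 circ [ 0.5411 -0.0869] 0.0222 mean [ 0.5268 -0.0923] z 0.1101 0.13
0.13 108 circ [ 0.5397 -0.0871] 0.0214 mean [ 0.5262 -0.0921] z 0.13 0.1498
0.15 105 circ [ 0.5397 -0.0859] 0.0227 mean [ 0.5274 -0.0948] z 0.1504 0.1697
0.17 107 circ [ 0.5344 -0.0831] 0.0217 mean [ 0.5234 -0.0937] z 0.1702 0.1899
0.19 139 circ [ 0.5408 -0.0823] 0.0245 mean [ 0.5418 -0.0942] z 0.19 0.2094
0.21 71 circ [ 0.5451 -0.0875] 0.0298 mean [ 0.5399 -0.0929] z 0.2101 0.2299
0.23 81 circ [ 0.5418 -0.0895] 0.0235 mean [ 0.534  -0.0948] z 0.2307 0.25
pos [ 0.5454 -0.0845  0.1585] rot [179.91   0.    81.87] j [-11.5  -7.2 103.2   0.   83.9  -3.3] F [-0.   0.1 -0.2] open 0.0441 grip 61.3 t 29.8
turn -0.0004 /8 -0.0001 shift [0.0008 0.0002 0.0846] /8 [0.0001 0.     0.0106] /16 [0.0001 0.     0.0053] (measured frame)
```

View pics/s5c.png

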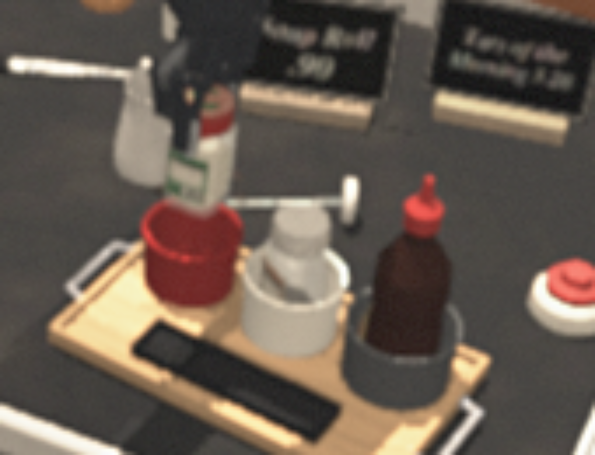

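The cinnamon hangs over the red cup (200,170 in the crop). Cocoa and the bottle stand upright in theirs. Lowering.

>>> move_arm([
  [[255,0,0,0.012,0],[255,0,0,0.016,0],[255,0,0,0.016,0],[255,0,0,0.016,0],[255,0,0,0.01,0],[255,0,0,0.006,0],[255,0,0,0.004,0],[255,0,0,0,0]],
])

```text
time: 30.85
eef_pos: [0.545, -0.0846, 0.0774]
tool_rot: [180.0, 0.0, 81.9]
force: [-0.3, 0.2, -1.3]
opening: 0.0441
grasp_force: 61.3
```

>>> move_arm([
  [[255,0,0,0.002,0],[255,0,0,0.0015,0],[255,0,0,0.001,0],[255,0,0,0,0]],
])

```text
time: 31.35
eef_pos: [0.5452, -0.0846, 0.0739]
tool_rot: [180.0, 0.0, 81.9]
force: [-5.4, 0.6, 8.7]
opening: 0.0446
grasp_force: 62.3
```

>>> move_arm([
  [[100,0,0,0,0],[60,0,0,0,0],[0,0,0,0,0],[0,0,0,0,0],[0,0,0,-0.02,0],[0,0,0,-0.05,0],[0,0,0,-0.06,0],[0,0,0,-0.03,0]],
])

```text
time: 32.35
eef_pos: [0.5454, -0.0846, 0.2381]
tool_rot: [179.7, 0.0, 81.9]
force: [-0.1, 0.2, -0.2]
opening: 0.0851
grasp_force: 0.0
```

>>> move_arm([
  [[0,0,0,0,-0.175],[0,0,0,0,-0.175],[0,0,0,0,-0.175],[0,0,0,0,-0.175],[0,0,0,0,-0.175],[0,0,0,0,-0.175],[0,0,0,0,-0.175],[0,0,0,0,-0.177]],
])

```text
time: 33.35
eef_pos: [0.545, -0.0845, 0.2344]
tool_rot: [180.0, 0.1, 162.5]
force: [-0.8, -0.4, -0.1]
opening: 0.0855
grasp_force: 0.0
```

```bash
python3 fit.py .5458 -.0837; python3 go.py .4195 .2717 .235 162.2; python3 - <<'E'
from h import *
t=grab('top'); s=grab('scene')
a=cv2.resize(t['image'][225:315,200:320,::-1],None,fx=3.3,fy=4.4); 
b=cv2.resize(s['image'][210:300,210:330,::-1],None,fx=3.3,fy=4.4); cv2.imwrite('pics/mk.png',np.hstack([a,b]))
for c,n in((t,'top'),(s,'scene')):
    np.savez(n+'2.npz',**{k:c[k] for k in('image','depth','K','R','t')})
E
```

```text
0.07 145 circ [ 0.542  -0.0847] 0.0262 mean [ 0.527  -0.0896] z 0.07 0.0897
0.09 91 circ [ 0.5389 -0.088 ] 0.0184 mean [ 0.5294 -0.0928] z 0.0904 0.11
0.11 138 circ [ 0.5418 -0.0869] 0.0171 mean [ 0.5412 -0.0869] z 0.11 0.1224
pos [ 0.545  -0.0845  0.2344] rot [1.7999e+02 7.0000e-02 1.6306e+02] j [-11.5  -8.9  97.7   0.   91.2 -84.5] F [ 0.1 -0.3  0.5] open 0.0851 grip 0.0 t 33.4
turn 0.0151 /8 0.0019 shift [ 0.2284  0.3008 -0.0006] /8 [ 0.0285  0.0376 -0.0001] /16 [ 0.0143  0.0188 -0.    ] (measured frame)
```

View pics/mk.png

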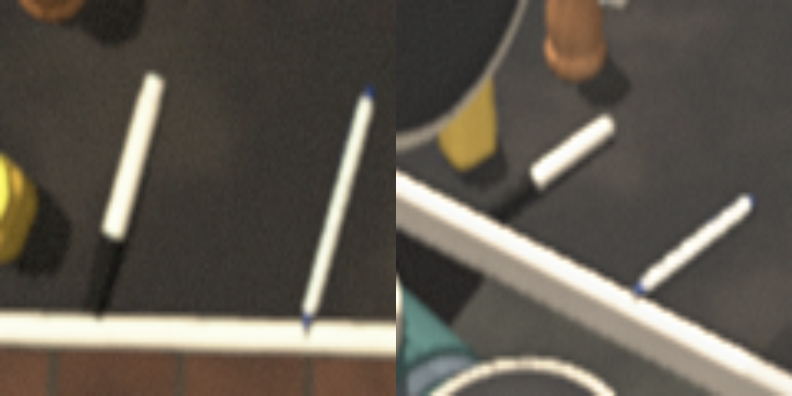

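The marker's far white tip is at top-image (247,242), its white/black boundary at (234.5,279) and its cap end near (230,296).

```bash
python3 - <<'E'
from h import *
c=dict(np.load('top2.npz')); e=[ray(c,u,v,.008) for u,v in((247,242),(234.5,279),(229.8,296.3))]
print([x.round(4) for x in e],np.linalg.norm(e[0]-e[2]),(e[0]+e[2])/2, np.degrees(np.arctan2(*(e[0]-e[2])[1::-1])))
s=open('meas.py').read().split("blob((145")[0].replace('top0','top2'); exec(s); H,S,V=0,1,2
blob((222,255,236,300),lambda h:(h[...,V]>150),.008,'white')
c=dict(np.load('scene2.npz'));P=cloud(c);im=c['image']; hsv=cv2.cvtColor(im,cv2.COLOR_RGB2HSV).astype(int)
blob((249,285,225,255),lambda h:(h[...,V]>150)&(h[...,S]<100),.010,'white scene')
E
```

```text
[array([0.4839, 0.2503, 0.008 ]), array([0.3953, 0.2762, 0.008 ]), array([0.3547, 0.2854, 0.008 ])] 0.13385361922286135 [0.41927343 0.26785019 0.008     ] -15.182677509993493
white n 252 px [239.8 260.4] rect c [440.8 265.2] size [15.8 91.1] long dir deg -17.6 circ [440.7 265. ] 45.6
white scene n 142 px [262.8 243.6] rect c [440.1 264.5] size [22.5 92.5] long dir deg -17.7 circ [439.2 261.6] 46.3
```

```bash
python3 go.py .4385 .265 .234 162.7
```

```text
pos [ 0.545  -0.0845  0.234 ] rot [1.7999e+02 6.0000e-02 1.6202e+02] j [-11.5  -8.9  97.7   0.   91.2 -83.5] F [0.3 0.5 0.2] open 0.0853 grip 0.0 t 33.5
turn -0.0118 /8 -0.0015 shift [0.2056 0.3021 0.    ] /8 [0.0257 0.0378 0.    ] /16 [0.0129 0.0189 0.    ] (measured frame)
```

>>> move_arm([
  [[120,0.0129,0.0189,0,-0.0118],[120,0.0129,0.0189,0,0],[120,0.0129,0.0189,0,0],[120,0.0129,0.0189,0,0],[120,0.0129,0.0189,0,0],[120,0.0129,0.0189,0,0],[120,0.0129,0.0189,0,0],[120,0.0129,0.0189,0,0]],
])

```text
time: 34.5
eef_pos: [0.4903, 0.0919, 0.2332]
tool_rot: [180.0, 0.0, 162.7]
force: [0.2, 0.1, 0.6]
opening: 0.0455
grasp_force: 0.0
```

>>> move_arm([
  [[120,0.0129,0.0189,0,0],[120,0.0129,0.0189,0,0],[120,0.0129,0.0189,0,0],[120,0.0129,0.0189,0,0],[120,0.0129,0.0189,0,0],[120,0.0129,0.0189,0,0],[120,0.0129,0.0189,0,0],[120,0.0129,0.0189,0,0]],
])

```text
time: 35.5
eef_pos: [0.4359, 0.2666, 0.2332]
tool_rot: [180.0, 0.0, 162.7]
force: [0.7, -0.5, -0.4]
opening: 0.0454
grasp_force: 0.0
```

>>> move_arm([
  [[120,0,0,0.02,0],[120,0,0,0.04,0],[120,0,0,0.04,0],[120,0,0,0.03,0],[120,0,0,0.02,0],[120,0,0,0,0],[120,0,0,0,0]],
])

```text
time: 36.38
eef_pos: [0.4375, 0.2655, 0.084]
tool_rot: [179.9, 0.1, 162.8]
force: [-0.0, 0.6, 0.5]
opening: 0.0452
grasp_force: 0.0
```

```bash
python3 go.py .4385 .265 .006 162.7; python3 - <<'E'
from h import *
s=grab('scene'); t=grab('top'); a=cv2.resize(t['image'][225:315,200:320,::-1],None,fx=3.3,fy=4.4); 
b=cv2.resize(s['image'][170:260,210:330,::-1],None,fx=3.3,fy=4.4); cv2.imwrite('pics/mk2.png',np.hstack([a,b]))
E
```

```text
pos [0.4375 0.2655 0.084 ] rot [1.7995e+02 6.0000e-02 1.6285e+02] j [ 28.4  -9.5 112.4  -0.   77.1 -44.4] F [-0.   0.6  0.5] open 0.0452 grip 0.0 t 36.38
turn 0.0025 /8 0.0003 shift [-0.0011 -0.0002  0.078 ] /8 [-0.0001 -0.      0.0097] /16 [-0.0001 -0.      0.0049] (measured frame)
```

View pics/mk2.png

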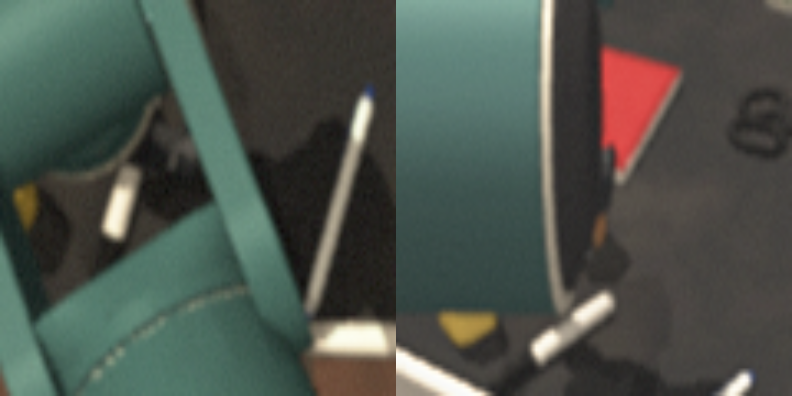

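The arm hides most of the marker in both views, but the biro and the yellow jar haven't moved. Going down and closing gently.

>>> move_arm([
  [[120,0,0,0.018,0],[120,0,0,0.02,0],[120,0,0,0.018,0],[120,0,0,0.012,0],[120,0,0,0.006,0],[120,0,0,0.002,0],[120,0,0,0,0],[120,0,0,0,0]],
])

```text
time: 37.48
eef_pos: [0.4373, 0.2654, 0.0073]
tool_rot: [180.0, 0.0, 162.9]
force: [1.1, -0.2, 0.4]
opening: 0.0454
grasp_force: 0.0
```

>>> move_arm([
  [[255,0,0,0,0],[255,0,0,0,0],[255,0,0,0,0],[255,0,0,0,0],[255,0,0,0,0],[255,0,0,0,0]],
])

```text
time: 38.22
eef_pos: [0.4373, 0.2655, 0.0072]
tool_rot: [180.0, 0.0, 162.9]
force: [-0.8, 0.3, 6.7]
opening: 0.0114
grasp_force: 58.9
```

>>> move_arm([
  [[255,0,0,-0.005,0],[255,0,0,-0.01,0],[255,0,0,-0.015,0],[255,0,0,-0.015,0],[255,0,0,-0.015,0],[255,0,0,-0.01,0],[255,0,0,0,0],[255,0,0,0,0]],
])

```text
time: 39.22
eef_pos: [0.4368, 0.2652, 0.0763]
tool_rot: [-180.0, -0.0, 162.9]
force: [-0.5, 0.1, -1.1]
opening: 0.0118
grasp_force: 58.6
```

```bash
python3 go.py .4385 .265 .077 162.7; python3 - <<'E'
from h import *
s=grab('scene'); t=grab('top'); a=cv2.resize(t['image'][225:315,200:320,::-1],None,fx=3.3,fy=4.4); 
b=cv2.resize(s['image'][200:290,210:330,::-1],None,fx=3.3,fy=4.4); cv2.imwrite('pics/mk3.png',np.hstack([a,b]))
E
```

```text
pos [0.4368 0.2652 0.0763] rot [-1.7997e+02 -3.0000e-02  1.6287e+02] j [ 28.4  -9.1 112.8   0.   76.4 -44.5] F [-0.5  0.1 -1.1] open 0.0118 grip 58.6 t 39.23
turn 0.0029 /8 0.0004 shift [-0.0016  0.0003 -0.0007] /8 [-0.0002  0.     -0.0001] /16 [-0.0001  0.     -0.    ] (measured frame)
```

View pics/mk3.png

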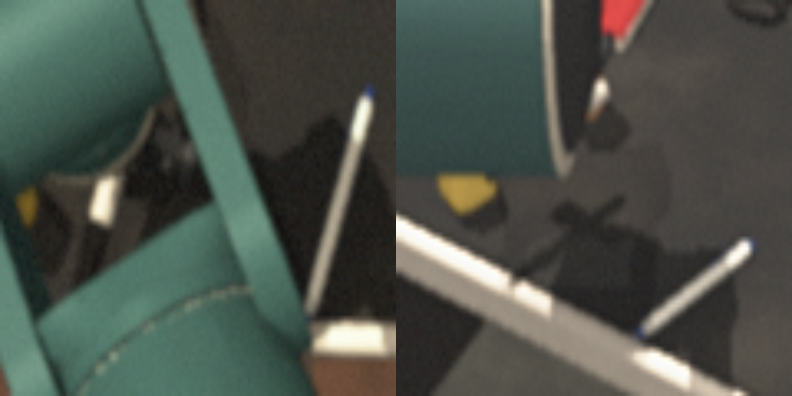

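The marker is lifted: the top view shows it moved to (105,195), and its shadow crosses the worktop. Raise it, carry it clear of the yellow jar, then turn it.

>>> move_arm([
  [[255,0,0,-0.02,0],[255,0,0,-0.03,0],[255,0,0,-0.03,0],[255,0,0,-0.03,0],[255,0,0,-0.02,0],[255,0,0,0,0]],
])

```text
time: 40.08
eef_pos: [0.4375, 0.2655, 0.2085]
tool_rot: [179.9, 0.1, 162.9]
force: [0.2, -0.4, -0.7]
opening: 0.0119
grasp_force: 58.6
```

>>> move_arm([
  [[255,-0.008,-0.025,0,0],[255,-0.008,-0.025,0,0],[255,-0.008,-0.025,0,0],[255,-0.008,-0.025,0,0],[255,-0.008,-0.025,0,0],[255,-0.008,-0.025,0,0],[255,-0.008,-0.025,0,0],[255,0,0,0,0]],
])

```text
time: 41.08
eef_pos: [0.4387, 0.0804, 0.2056]
tool_rot: [-180.0, -0.1, 162.8]
force: [-0.1, 0.2, 0.8]
opening: 0.0114
grasp_force: 58.6
```

>>> move_arm([
  [[255,0,0,0,0.1766],[255,0,0,0,0.1766],[255,0,0,0,0.1766],[255,0,0,0,0.1766],[255,0,0,0,0.1766],[255,0,0,0,0.1766],[255,0,0,0,0.1766],[255,0,0,0,0.1766]],
])

```text
time: 42.08
eef_pos: [0.4388, 0.0822, 0.2059]
tool_rot: [-179.9, 0.0, 81.6]
force: [-0.1, -1.0, -0.0]
opening: 0.0114
grasp_force: 58.6
```

```bash
python3 go.py .4457 -.1835 .205 81.9
```

```text
pos [0.4388 0.0822 0.2059] rot [-1.7992e+02  1.0000e-02  8.1610e+01] j [  7.3 -22.5 111.2   0.   91.4  15.7] F [-0.1 -1.  -0. ] open 0.0114 grip 58.6 t 42.08
turn -0.005 /8 -0.0006 shift [-0.2621  0.0443  0.0009] /8 [-0.0328  0.0055  0.0001] /16 [-0.0164  0.0028  0.0001] (measured frame)
```

>>> move_arm([
  [[255,-0.02,0.0034,0,0],[255,-0.035,0.0059,0,0],[255,-0.04,0.0068,0,0],[255,-0.045,0.0076,0,0],[255,-0.045,0.0076,0,0],[255,-0.04,0.0068,0,0],[255,-0.025,0.0042,0,0],[255,-0.012,0.002,0,0]],
])

```text
time: 43.08
eef_pos: [0.446, -0.1845, 0.2059]
tool_rot: [-179.9, -0.0, 81.9]
force: [0.6, 0.4, 0.2]
opening: 0.0115
grasp_force: 58.6
```

>>> move_arm([
  [[255,0,0,0.02,0],[255,0,0,0.03,0],[255,0,0,0.03,0],[255,0,0,0.03,0],[255,0,0,0.02,0],[255,0,0,0,0],[255,0,0,0,0]],
])

```text
time: 43.95
eef_pos: [0.4465, -0.184, 0.0777]
tool_rot: [179.9, 0.0, 81.9]
force: [-0.4, -0.7, 0.5]
opening: 0.0115
grasp_force: 58.6
```

```bash
python3 go.py .4457 -.1835 .028 81.9; python3 - <<'E'
from h import *
s=grab('scene'); t=grab('top'); a=cv2.resize(t['image'][190:290,340:510,::-1],None,fx=2.3,fy=4); 
b=cv2.resize(s['image'][200:330,330:500,::-1],(391,400)); cv2.imwrite('pics/mk4.png',np.hstack([a,b]))
np.savez('scene3.npz',**{k:s[k] for k in('image','depth','K','R','t')})
E
```

```text
pos [ 0.4465 -0.184   0.0777] rot [1.7994e+02 2.0000e-02 8.1940e+01] j [-25.4 -13.1 116.    0.   77.  -17.4] F [-0.4 -0.7  0.5] open 0.0115 grip 58.6 t 43.95
turn 0.0007 /8 0.0001 shift [ 0.0003 -0.0009  0.0497] /8 [ 0.     -0.0001  0.0062] /16 [ 0.     -0.0001  0.0031] (measured frame)
```

View pics/mk4.png

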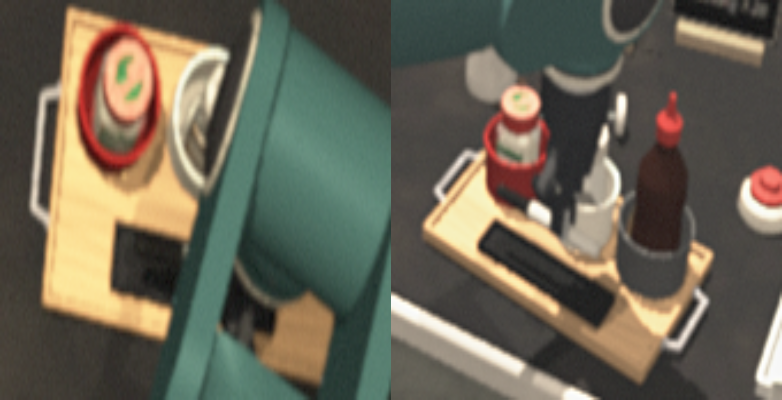

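```bash
python3 - <<'E'
from h import *
c=dict(np.load('scene3.npz'))
for u,v in((377.4,262.4),(386,267)): print(ray(c,u,v,.0785))
P=cloud(c); q=P[(abs(P[...,0]-.455)<.03)&(P[...,1]>-.17)&(P[...,1]<-.07)&(abs(P[...,2]-.08)<.02)]
v=np.linalg.svd(q-q.mean(0))[2][0] if 0 else np.linalg.eigh(np.cov(q.T))[1][:,-1]
t=(q-q.mean(0))@v; print(len(q),q.mean(0),v.round(3),q[t.argmin()],q[t.argmax()])
E
```

```text
[ 0.45371752 -0.10261065  0.0785    ]
[ 0.44772873 -0.13062289  0.0785    ]
136 [ 0.4488484  -0.13431272  0.08292314] [-0.174 -0.985  0.007] [ 0.46526964 -0.09902338  0.08044921] [ 0.4383608  -0.16909143  0.08107036]
```

The cap end is where I predicted (y ≈ -.099) and the pen is level. Lowering to just above the rest's rim.

>>> move_arm([
  [[255,0,0,0.012,0],[255,0,0,0.014,0],[255,0,0,0.012,0],[255,0,0,0.007,0],[255,0,0,0.004,0],[255,0,0,0.002,0],[255,0,0,0,0]],
])

```text
time: 44.92
eef_pos: [0.4461, -0.1841, 0.0259]
tool_rot: [180.0, 0.0, 81.9]
force: [-0.5, 0.5, 0.2]
opening: 0.0112
grasp_force: 58.6
```

>>> move_arm([
  [[190,0,0,0,0],[150,0,0,0,0],[130,0,0,0,0],[130,0,0,0,0],[130,0,0,-0.01,0],[130,0,0,-0.03,0],[130,0,0,-0.05,0],[130,0,0,-0.06,0]],
])

```text
time: 45.92
eef_pos: [0.4455, -0.1838, 0.1775]
tool_rot: [-180.0, -0.0, 81.9]
force: [0.9, -0.7, -0.8]
opening: 0.0421
grasp_force: 0.0
```

>>> move_arm([
  [[130,0,0,-0.05,0],[130,0,0.02,-0.02,0],[130,-0.06,-0.02,0,0],[130,-0.06,0,0,0],[130,-0.06,0,0,0],[130,-0.06,0,0,0],[130,-0.06,0,0,0],[130,-0.04,0,0,0]],
])

```text
time: 46.92
eef_pos: [0.3977, -0.5223, 0.2462]
tool_rot: [-180.0, 0.0, 81.8]
force: [0.1, 0.8, 0.2]
opening: 0.0419
grasp_force: 0.0
```

```bash
cat > fin.py <<'E'
from h import *
s=grab('scene'); t=grab('top')
cv2.imwrite('pics/end.png',np.hstack([cv2.resize(t['image'][180:310,90:510,::-1],(500,155*2)),cv2.resize(s['image'][200:330,330:500,::-1],(300,310))]))
for c,n in((t,'top'),(s,'scene')):
    np.savez(n+'4.npz',**{k:c[k] for k in('image','depth','K','R','t')})
print(arm.state()['eef_pos'],arm.state()['force'])
E
python3 fin.py
```

```text
[ 0.39736914 -0.52300013  0.24534518] [-0.18627056 -0.58775664  0.18396831]
```

View pics/end.png

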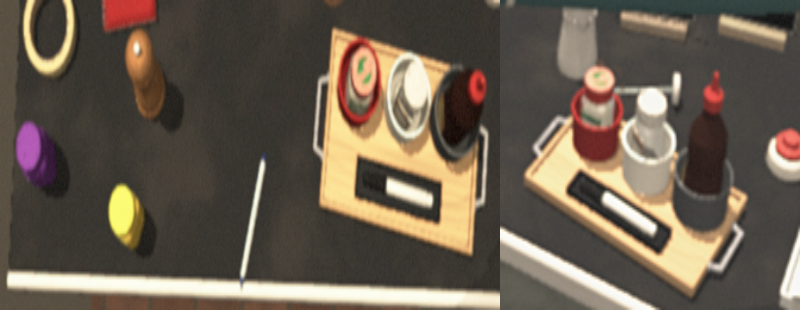

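The marker lies in the rest, and all three items stand in their cups. The mill, biro and look-alikes are where they were. One numeric check before handing in.

```bash
python3 - <<'E'
from h import *
for f in('top4','scene4'):
    c=dict(np.load(f+'.npz')); P=cloud(c)
    def pc(n,x,y,r,z0,z1):
        q=P[(np.hypot(P[...,0]-x,P[...,1]-y)<r)&(P[...,2]>z0)&(P[...,2]<z1)]
        if len(q)<10: return print(n,len(q))
        lo,hi=np.percentile(q[:,:2],[2,98],axis=0); print(f,n,len(q),'mid-ref',((lo+hi)/2-[x,y]).round(4),'zmax',np.percentile(q[:,2],95).round(4))
    pc('cin',.5458,-.0837,.03,.1,.13); pc('coc',.5325,-.1775,.03,.11,.14); pc('cap',.519,-.2715,.025,.168,.195); pc('mill',.5415,.3245,.04,.12,.18)
    if f=='top4':
        s=open('meas.py').read().split("blob((145")[0].replace('top0','top4'); exec(s); H,S,V=0,1,2
        blob((390,465,240,285),lambda h:(h[...,V]>140)&(h[...,S]<70),.024,'marker white')
        blob((285,320,240,290),lambda h:(h[...,V]>110),.006,'biro')
E
```

```text
top4 cin 345 mid-ref [-0.0003  0.0002] zmax 0.1163
top4 coc 348 mid-ref [-0.0005  0.0017] zmax 0.1277
top4 cap 138 mid-ref [0.0007 0.0011] zmax 0.1915
top4 mill 447 mid-ref [0.0023 0.0011] zmax 0.1645
marker white n 266 px [433.3 260.5] rect c [ 446.5 -186.8] size [91.1 16.3] long dir deg 81.0 circ [ 445.4 -186.6] 45.6
biro n 237 px [303.1 268. ] rect c [425.5 116. ] size [ 12.1 110.2] long dir deg -18.6 circ [426.4 118.6] 55.2
scene4 cin 187 mid-ref [-0.0047 -0.0035] zmax 0.1168
scene4 coc 197 mid-ref [-0.0036 -0.0032] zmax 0.1281
scene4 cap 98 mid-ref [-0.0065 -0.0019] zmax 0.1914
mill 0
```

```bash
python3 -c "
from cell import arm
print(arm.finish_job())"
```

```text
the job is handed in; nothing more can be done
None
```

The caddy is made up and handed in: both shakers and the sauce bottle stand upright within about 2 mm of their cup centres (top-camera measurement), the marker lies centred in the pen rest, and the mill and biro are where they started; the hand-in returned no verdict.

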